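# Load the carrier tray in pouring order

## Task

The four containers on the drip dishes stand in pouring order from left to right, as seen by the robot. Move all four into the carrier tray, one in the middle of each compartment, upright and in the same order counted from the tray's pull handle: the leftmost container goes in the compartment next to the handle, the rightmost in the one farthest from it. Do not tip any of them over on the way.

Things in the scene. Friction and masses are not known exactly. Their poses are not given: they have to be found in the camera images.
- tin: Small round metal paint tin with flat lid, the widest thing of the row: 68 mm diameter, 82 mm tall, 0.3 kg; grip round the body, about 55 mm up. Loose, on its dish at the start, its underside 13 mm above the bench. Origin: centre of its underside, z up its axis.
- bottle: Small white plastic tint bottle with shoulders and a dark ribbed screw cap, the tallest of the row: body 48 mm diameter up to about 60 mm height, narrowing above, 95 mm tall over the cap, 0.12 kg; grip the body, about 48 mm up. Loose, on its dish at the start, its underside 13 mm above the bench. Origin: centre of its underside, z up its axis.
- jar: Squat white jar with a flat black lid, the lowest of the row: 60 mm diameter, 55 mm tall over the lid, 0.15 kg; grip body or lid, about 35 to 40 mm up. Loose, on its dish at the start, its underside 13 mm above the bench. Origin: centre of its underside, z up its axis.
- vial: Slim bare light-grey metal can, the thinnest of the row: 36 mm diameter, 85 mm tall, 0.1 kg; grip the body, about 60 mm up. Loose, on its dish at the start, its underside 13 mm above the bench. Origin: centre of its underside, z up its axis.
- tin_dish: Fixed square grey drip dish in which the tin starts: 82 x 82 mm, 7 mm high, floor 3 mm thick. One of four alike, in a straight row 90 mm apart on a low steel board (96 x 376 mm, 10 mm high, fixed). Origin: centre of its underside, 10 mm above the bench; x across the row, away from the robot, y along the row to the left. It stays when the tin is gone.
- bottle_dish: Fixed square grey drip dish in which the bottle starts: 82 x 82 mm, 7 mm high, floor 3 mm thick. One of four alike, in a straight row 90 mm apart on a low steel board (96 x 376 mm, 10 mm high, fixed). Origin: centre of its underside, 10 mm above the bench; x across the row, away from the robot, y along the row to the left. It stays when the bottle is gone.
- jar_dish: Fixed square grey drip dish in which the jar starts: 82 x 82 mm, 7 mm high, floor 3 mm thick. One of four alike, in a straight row 90 mm apart on a low steel board (96 x 376 mm, 10 mm high, fixed). Origin: centre of its underside, 10 mm above the bench; x across the row, away from the robot, y along the row to the left. It stays when the jar is gone.
- vial_dish: Fixed square grey drip dish in which the vial starts: 82 x 82 mm, 7 mm high, floor 3 mm thick. One of four alike, in a straight row 90 mm apart on a low steel board (96 x 376 mm, 10 mm high, fixed). Origin: centre of its underside, 10 mm above the bench; x across the row, away from the robot, y along the row to the left. It stays when the vial is gone.
- tray: Fixed carrier tray, 94 x 364 mm, with four equal open compartments in a row, each about 86 x 86 mm inside, middles 45 and 135 mm either side of the tray's middle; walls 4 mm thick, 14 mm high, floor 4 mm thick. Origin: centre of its underside, on the bench; x across the row, away from the robot, y along the row to the left. Before or behind the dishes, about 0.17 m off.
- pull_handle: The tray's pull handle: the grey metal end block, 30 mm wide and 14 mm high, that carries a black bar arch across the row, 82 mm wide, 44 mm high (the other end's block is bare). Fixed at the tray's left or right end. Origin: centre of its underside, on the row's axis, 200 mm from the tray's middle; the compartments' middles are 65, 155, 245, 335 mm from it.
Mind the look-alikes: they are no part of the job. Leave any orange or red look-alike of the bottle alone.

How it is judged:
By the outcome, as a careful person would: the job done as asked, in the order asked, and still so for the second after the job is handed in, with the robot touching nothing.
It also fails if it takes over 90 s, if anything falls off the work surface, if the arm or the gripper's body presses on something with over 40 N, if the wrist force passes 120 N, or if a joint passes its speed limit or range.

## Robot

A 6-joint arm with a two-finger parallel gripper is mounted at the origin on a cart in front of the work surface, level with it; the furniture and walls round the work are solid. World frame = base frame: x ahead of the robot, y to its left, z up, the work surface at z = 0. Lengths are in m, angles in rad, forces in N, time in s.
With the tool pointing down it reaches from about 0.35 to 0.85 m from the base axis. Payload 8.1 kg.
Tool frame: the origin (TCP) lies at the very end of the fingers, on their centre line; the grasp point (between the pads) lies 19 mm behind it; z points along the fingers, y is the line along which they close (so a half turn about z gives the same grasp; the last joint's range is limited). The gripper opens to 93 mm and grips with 3 to 60 N. Pads are 15 mm wide; open, the fingers measure 128 mm over their backs; the gripper's body (75 mm by 188 mm) begins 65 mm behind the grasp point.
Start: joints at [-0.085, 0.13, 1.488, -0, 1.523, -0.085], TCP at [0.6, 0, 0.219] pointing down, gripper open.
Joint ranges: [-2.96, 2.96], [-0.89, 2.26], [0.02, 2.5], [-1.34, 4.48], [0, 2.73], [-2.66, 2.66]. Speed limits (rad/s): [2.39, 2.39, 2.79, 3.14, 3.14, 3.14].

## Interface

Orientations are given as a rotation vector (axis times angle).
In Python, from plant import robot gives the robot as it stands.
- The arm moves only by the tool play_rows, never from a script. Its argument "deltas" is one flat list of numbers, 5 for each row, row after row: the shift along the tool's x, y, z in mm, then the turn about the tool's z in degrees, then the finger opening in mm, from 0 to 93. A call has 1 to 10 rows; each row shifts and turns the commanded pose from where the row before left it, along the tool's axes as they then stand; what a row does not reach is not made up. A row lasts 1/12 s, in which the tool goes at most 41.7 mm and 7.16 degrees, less where a joint would pass 70% of its speed; a pose out of reach is approached as far as the arm can. A call with a gripper value outside its range is refused whole. The fingers move at their own pace and stop on an object; "newtons" is the grip in N (left out, the last holds). Time passes only in rows, so rows that do not move let the fingers close. It gives the time, the measured TCP pose, the force, the opening and the grip force at its end, in the units of the state.
- robot.read_state(): the state, without advancing time (a new reading comes with each control period).
- robot.read_camera(name): name is "scene" or "side" or "wrist"; returns a dict with "pixels" (420x560x3 uint8, blue, green, red), "mtx" (3x3 intrinsics, pixels), "eye" and "rotation" of the camera in the world. Camera axes: x right, y up, looking along -z (the intrinsics and any distortion apply to the point x, -y, -z); pixel columns grow to the right and rows downward; lengths in m; the calibration is good to about 2 mm. A picture is of the moment at which its call begins. There is no depth.
- robot.close_job(): hands the job in; it is judged then, once.
The state is a dict: "t": time; "q": joint angles; "dq": joint speeds; "joint_torque": joint torques, N m; "tool_pos": TCP position; "orientation": TCP orientation; "force": force on the tool from outside, world axes, zero at the start; "wrist_torque": the same for the moment, N m; "opening": finger opening in m; "gripper_force": force on a finger pad.
Only numpy, scipy, OpenCV 4.12 (cv2) and the standard library are available. Lean on these libraries where they do the work, as an engineer would, in place of code of your own. Each camera call takes 0.05 s, during which the arm holds its last target. There are 200 camera calls.

## Working session

There is one attempt and no reset: what is moved stays moved. The work goes in short steps, Python scripts to look and compute and a tool call to move; the robot and the scene stay as the last step left them, time stands still between calls to the robot, and variables do not carry over. Pictures are saved under pics/ and viewed, at most 14 in all, crops included, and the job is handed in when it is done.

Besides the shell and the picture viewer there is one more tool, called after ">>>" by a JSON object that holds its "op" and its "data", one argument or row to a line. play_rows: Moves the arm, as the interface text tells. Its arguments: {"type":"object","properties":{"deltas":{"type":"array"},"newtons":{"type":"number"}},"required":["deltas"]}

```bash
mkdir -p pics; ls
cat > h.py <<'E'
import cv2,numpy as np
from plant import robot
def cam(n,save=None):
    c=robot.read_camera(n)
    if save: cv2.imwrite('pics/'+save,c['pixels'])
    return c
def ray(c,u,v):
    m=c['mtx'];d=np.linalg.inv(np.array(m))@[u,v,1]
    return np.array(c['eye']),np.array(c['rotation'])@[d[0],-d[1],-d[2]]
def plane(c,u,v,z):
    e,d=ray(c,u,v);return e+d*(z-e[2])/d[2]
def proj(c,p):
    q=np.array(c['rotation']).T@(np.array(p)-np.array(c['eye']))
    r=np.array(c['mtx'])@[q[0],-q[1],-q[2]];return r[:2]/r[2]
E
python3 - <<'E'
from h import *
for n in('scene','side','wrist'):
    c=cam(n,n+'0.png');print(n,c.keys(),np.round(c['eye'],3),np.round(c['rotation'],3).tolist(),np.round(c['mtx'],1).tolist())
print(robot.read_state())
E
```

```text
pics
scene dict_keys(['pixels', 'mtx', 'eye', 'rotation']) [-0.069 -0.696  0.437] [1.095, -0.409, -0.665] [[385.8, 0.0, 285.4], [0.0, 385.8, 205.7], [0.0, 0.0, 1.0]]
side dict_keys(['pixels', 'mtx', 'eye', 'rotation']) [0.906 0.521 0.745] [0.335, 0.995, 2.331] [[478.7, 0.0, 285.4], [0.0, 478.7, 201.3], [0.0, 0.0, 1.0]]
wrist dict_keys(['pixels', 'mtx', 'eye', 'rotation']) [0.599 0.072 0.385] [-0.263, 0.002, 0.001] [[340.4, 0.0, 280.6], [0.0, 340.4, 210.2], [0.0, 0.0, 1.0]]
{'t': 0.15, 'q': array([-8.53934677e-02,  1.30944868e-01,  1.48901567e+00,  6.88524516e-06,
        1.52300751e+00, -8.53897855e-02]), 'dq': array([ 0.00018376, -0.00250376, -0.00280253,  0.00072211,  0.00033915,
        0.00067916]), 'joint_torque': array([ 8.59073725e-05, -5.60473788e+01, -4.92333663e+01,  7.68201635e-02,
        3.05504061e-02, -1.41810942e-04]), 'tool_pos': array([5.99568941e-01, 6.57665028e-05, 2.17861394e-01]), 'orientation': array([-2.22069874e+00, -2.22068982e+00,  1.38309435e-03]), 'force': array([-0.02680816,  0.66546774, -0.10874525]), 'wrist_torque': array([ 0.00229286, -0.01585226, -0.00372687]), 'gripper_force': 0.0, 'opening': 0.09284551597174774}
```

```bash
python3 - <<'E'
s=open('h.py').read()
s=s.replace("    if save","    c['rotation']=cv2.Rodrigues(np.array(c['rotation'],float))[0]\n    if save",1)
open('h.py','w').write(s)
E
python3 - <<'E'
import cv2,numpy as np
a=[cv2.imread(f'pics/{n}0.png') for n in('scene','side')]
E
```

```text
(no output)
```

View pics/scene0.png

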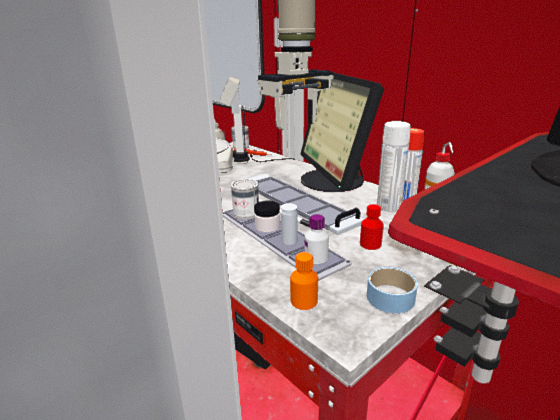

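View pics/side0.png

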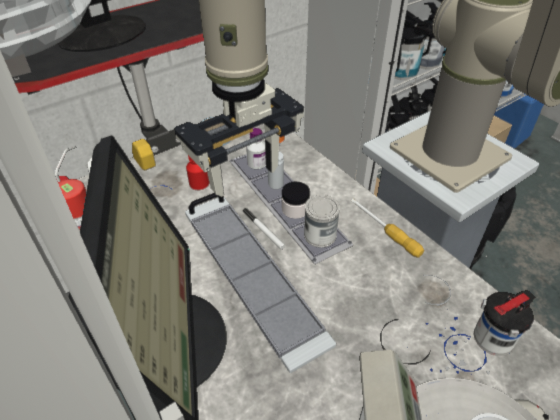

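View pics/wrist0.png

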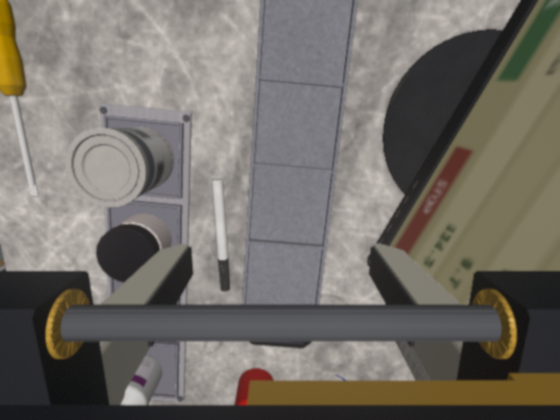

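Run:
```python
from h import *
w=cam('wrist');s=cam('side');sc=cam('scene')
P=lambda c,u,v,z:print((u,v),np.round(plane(c,u,v,z),3))
print('wrist tin,jar tops');P(w,109,167,.095);P(w,128,253,.068)
print('board corners');P(w,103,110,.01);P(w,187,117,.01)
print('tray dividers L/R');
for a in[(261,80),(344,86),(254,163),(336,168),(248,240),(325,245)]:P(w,*a,.014)
print('side');P(s,322,207,.095);P(s,295,190,.068);P(s,257,135,.1);P(s,275,150,.098)
print('tray ends');P(s,192,215,.014);P(s,228,202,.014);P(s,283,362,.014);P(s,332,338,.014)
print('handle');P(s,207,200,.044)
print('scene: tin jar vial bottle');P(sc,245,185,.095);P(sc,267,209,.068);P(sc,289,208,.098);P(sc,316,222,.108)
print('orange, red base');P(sc,304,303,0);P(sc,371,245,0);P(sc,304,258,.095);P(sc,374,209,.095)
print('monitor base side');P(s,225,335,.0);P(w,385,120,0)
# monitor lower corner by two views
def tri(c1,p1,c2,p2):
    e1,d1=ray(c1,*p1);e2,d2=ray(c2,*p2)
    A=np.stack([d1,-d2],1);x=np.linalg.lstsq(A,e2-e1,rcond=None)[0]
    a,b=e1+d1*x[0],e2+d2*x[1];return np.round((a+b)/2,3),np.round(np.linalg.norm(a-b),4)
print('monitor near-bottom corner; top near corner',tri(sc,(348,188),s,(187,417)),tri(sc,(383,86),s,(110,138)))
```

```text
wrist tin,jar tops
(109, 167) [0.452 0.032 0.095]
(128, 253) [ 0.447 -0.058  0.068]
board corners
(103, 110) [0.411 0.08  0.01 ]
(187, 117) [0.499 0.073 0.01 ]
tray dividers L/R
(261, 80) [0.579 0.11  0.014]
(344, 86) [0.664 0.104 0.014]
(254, 163) [0.57  0.025 0.014]
(336, 168) [0.659 0.02  0.014]
(248, 240) [ 0.561 -0.064  0.014]
(325, 245) [ 0.65  -0.07   0.014]
side
(322, 207) [0.45  0.032 0.095]
(295, 190) [ 0.444 -0.061  0.068]
(257, 135) [ 0.422 -0.233  0.1  ]
(275, 150) [ 0.42  -0.165  0.098]
tray ends
(192, 215) [ 0.633 -0.175  0.014]
(228, 202) [ 0.55  -0.164  0.014]
(283, 362) [0.677 0.212 0.014]
(332, 338) [0.584 0.226 0.014]
handle
(207, 200) [ 0.597 -0.168  0.044]
scene: tin jar vial bottle
(245, 185) [0.446 0.022 0.095]
(267, 209) [ 0.432 -0.077  0.068]
(289, 208) [ 0.428 -0.156  0.098]
(316, 222) [ 0.407 -0.253  0.108]
orange, red base
(304, 303) [ 0.319 -0.31   0.   ]
(371, 245) [ 0.568 -0.27   0.   ]
(304, 258) [ 0.316 -0.312  0.095]
(374, 209) [ 0.556 -0.279  0.095]
monitor base side
(225, 335) [0.724 0.105 0.   ]
(385, 120) [0.713 0.07  0.   ]
monitor near-bottom corner; top near corner (array([ 0.875,  0.112, -0.073]), np.float64(0.1143)) (array([ 0.764, -0.129,  0.305]), np.float64(0.0115))
```

```bash
cat >> h.py <<'E'
def tri(*a):
    A=np.zeros((3,3));b=np.zeros(3);R=[]
    for c,u,v in a:
        e,d=ray(c,u,v);d/=np.linalg.norm(d);M=np.eye(3)-np.outer(d,d);A+=M;b+=M@e;R.append((e,M))
    x=np.linalg.solve(A,b);return np.round(x,4),[round(float(np.linalg.norm(M@(x-e))),4) for e,M in R]
E
python3 - <<'E'
from h import *
w=cam('wrist');s=cam('side');sc=cam('scene')
for p in[(348,188),(383,86),(358,178)]:
  for q in [(108,140)]: print(p,q,tri((sc,*p),(s,*q)))
a=cv2.resize(sc['pixels'][60:290,200:440],None,fx=3.3,fy=2.6*1,interpolation=2)
cv2.imwrite('pics/sc_crop.png',cv2.resize(sc['pixels'][60:290,210:460],(652,600),interpolation=cv2.INTER_CUBIC))
E
```

```text
(348, 188) (108, 140) (array([ 0.6692, -0.2193,  0.149 ]), [0.0967, 0.0967])
(383, 86) (108, 140) (array([ 0.7686, -0.126 ,  0.305 ]), [0.0056, 0.0056])
(358, 178) (108, 140) (array([ 0.6841, -0.218 ,  0.1617]), [0.0807, 0.0807])
```

View pics/sc_crop.png

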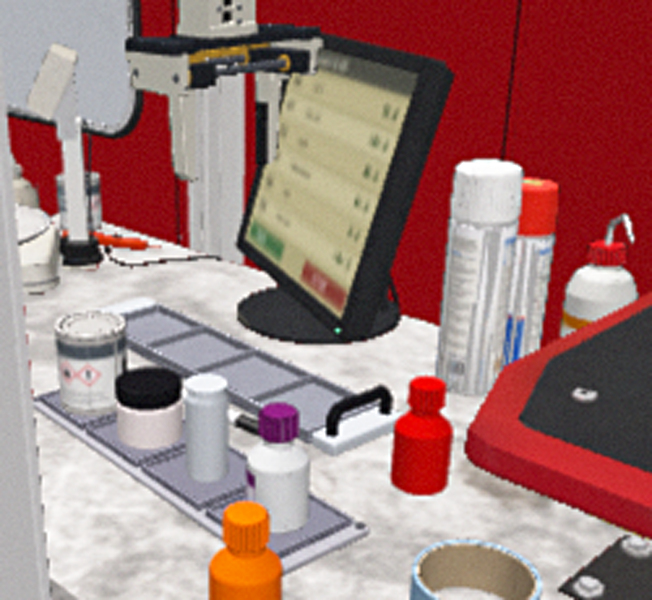

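Run:
```python
from h import *
w=cam('wrist');sc=cam('scene')
print(tri((sc,343,188),(w,374,262)),tri((sc,302,155),(w,528,-5)))
```

```text
(array([ 0.7003, -0.0778,  0.0443]), [0.0003, 0.0003]) (array([0.801 , 0.1751, 0.0629]), [0.006, 0.006])
```

>>> {"op": "play_rows", "data": {
  "deltas": [-20, -7, -8, 0, 93, -36, -12, -14, 0, 93, -36, -12, -14, 0, 93, -36, -12, -14, 0, 93, -36, -12, -14, 0, 93, -36, -5, -14, 0, 93, 0, 0, 0, 0, 93, 0, 0, 0, 0, 93]
}}

```text
t: 1.22
tool_pos: [0.54, -0.202, 0.2978]
orientation: [2.224, 2.216, 0.001]
force: [-0.4, -0.2, -0.5]
opening: 0.0927
gripper_force: 0.0
```

Run:
```python
from h import *
w=cam('wrist','w1.png');s=cam('side','s1.png')
print(robot.read_state()['tool_pos'],w['eye'])
```

```text
[ 0.53999042 -0.1994323   0.29611518] [ 0.53931066 -0.13033233  0.46464808]
```

View pics/w1.png

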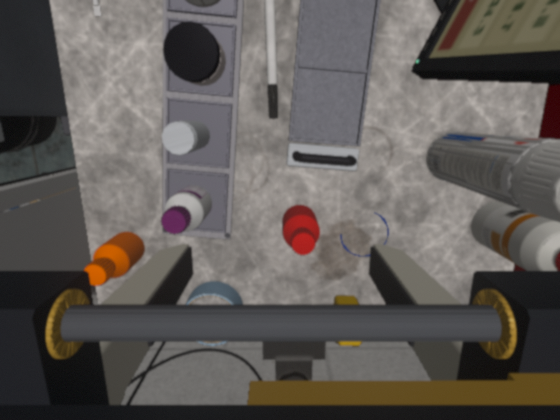

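View pics/s1.png

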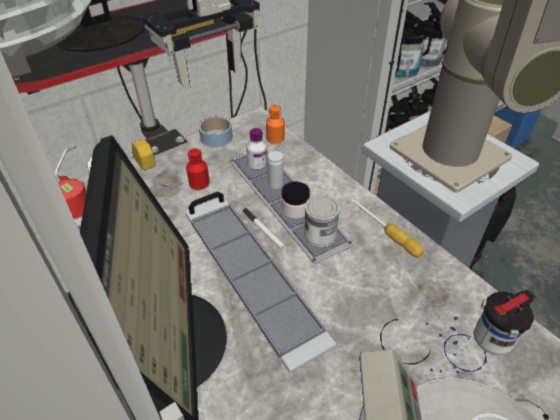

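The wrist view shows the jar lid (192,52), vial top (180,137), bottle's purple cap (176,220) and handle (323,157). The look-alikes are the red (303,230) and orange (115,258) bottles, both to be left alone. The side view shows tin (322,207), jar (295,190), vial (275,157), bottle (257,135).

Run:
```python
from h import *
w=cam('wrist');s=cam('side')
def blob(c,mask,box):
    x0,y0,x1,y1=box;m=np.zeros(mask.shape,np.uint8);m[y0:y1,x0:x1]=mask[y0:y1,x0:x1]
    k,_=cv2.findContours(m,0,2);k=max(k,key=cv2.contourArea);(e,ax,an)=cv2.fitEllipse(cv2.convexHull(k))
    return e,ax,cv2.boundingRect(k)
def hsv(c): return cv2.cvtColor(c['pixels'],cv2.COLOR_BGR2HSV)
hw,hs=hsv(w),hsv(s)
dark=lambda h:(h[...,2]<60).astype(np.uint8)
pur=lambda h:((h[...,0]>135)&(h[...,0]<165)&(h[...,1]>90)&(h[...,2]>40)).astype(np.uint8)
for n,c,m,b,z in[('jar',w,dark(hw),(158,10,228,90),.068),('jar',s,dark(hs),(278,178,315,212),.068),
  ('cap',w,pur(hw),(155,200,195,240),.108),('cap',s,pur(hs),(245,125,270,148),.1)]:
    e,ax,r=blob(c,m,b);print(n,np.round(e),np.round(ax),r,np.round(plane(c,*e,z),4))
# vial top: bright disc
g=cv2.medianBlur(cv2.cvtColor(w['pixels'],6),3)
for n,b,r in[('vial',(155,110,215,165),(10,22)),('jarc',(150,5,240,100),(22,36))]:
    x0,y0,x1,y1=b;h=cv2.HoughCircles(g[y0:y1,x0:x1],cv2.HOUGH_GRADIENT,1.2,60,param1=80,param2=10,minRadius=r[0],maxRadius=r[1])
    print(n,h[0][0]+[x0,y0,0])
    p=h[0][0]+[x0,y0,0];print(np.round(plane(w,p[0],p[1],.098 if n=='vial' else .068),4))
cv2.imwrite('pics/w1c.png',cv2.resize(w['pixels'][0:260,140:400],(600,600),interpolation=2))
sc=cv2.resize(s['pixels'][115:375,180:360],(540,780),interpolation=2)
cv2.imwrite('pics/s1c.png',cv2.resize(s['pixels'][120:370,180:360],(432,600),interpolation=2))
```

```text
jar [192.  54.] [54. 62.] (165, 24, 56, 62) [ 0.4447 -0.0612  0.068 ]
jar [295. 193.] [23. 28.] (282, 182, 27, 23) [ 0.4494 -0.0538  0.068 ]
cap [175. 222.] [25. 28.] (162, 210, 27, 26) [ 0.4243 -0.2371  0.108 ]
cap [256. 134.] [13. 13.] (250, 128, 12, 13) [ 0.4236 -0.2366  0.1   ]
vial [178.40000153 139.40000153  15.76000023]
[ 0.4318 -0.1488  0.098 ]
jarc [195.          52.40000153  31.11999893]
[ 0.4477 -0.0594  0.068 ]
```

View pics/w1c.png

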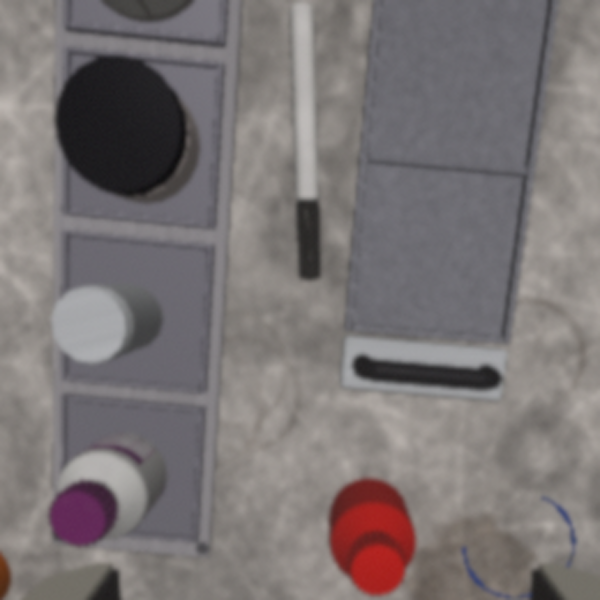

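View pics/s1c.png

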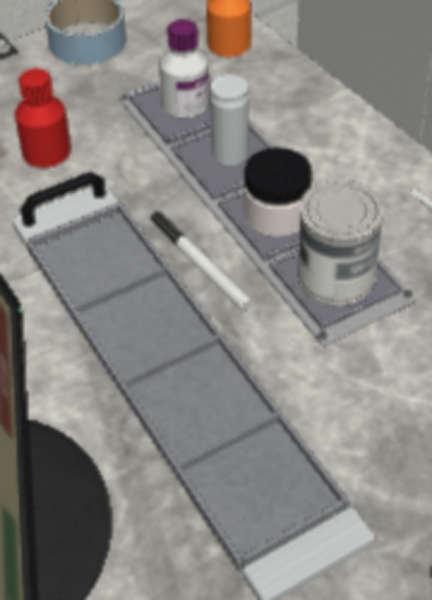

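Run:
```python
from h import *
w=cam('wrist');s=cam('side')
f=lambda c,p,z:plane(c,*p,z)
W=lambda x,y:(140+x/600*260-.3,y/600*260-.3); S=lambda x,y:(180+x/2.4-.3,120+y/2.4-.3)
for n,c,T,L in[('w',w,W,[((368,160),(527,174)),((345,336),(505,344))]),
 ('s',s,S,[((30,240),(118,207)),((78,308),(165,271)),((128,383),(217,342)),((183,467),(274,416)),((240,562),(345,504))])]:
    for a,b in L:
        A,B=f(c,T(*a),.014),f(c,T(*b),.014);print(n,np.round(A[:2],4),np.round(B[:2],4),np.round((A+B)[:2]/2,4),round(float(np.linalg.norm(A-B)),4))
print('handle bar',plane(w,*W(427,374),.044),tri((w,*W(427,374)),(s,*S(63,192))))
print('bottle cap',tri((w,175,221),(s,256,134)),'vial',tri((w,179,138.5),(s,*S(230,90))),'jar',tri((w,193.5,53),(s,*S(279,174))))
print('tin',np.round(plane(s,*S(341,210),.095),4))
for a in [(66,222),(218,230),(62,385),(208,398)]:print('dish div',np.round(plane(w,*W(*a),.017),4))
print('board corner',plane(w,*W(203,548),.01),[plane(s,*S(*p),.01).round(4) for p in[(323,337),(408,295)]])
```

```text
w [ 0.5616 -0.0678] [ 0.6467 -0.0745] [ 0.6041 -0.0712] 0.0853
w [ 0.5502 -0.16  ] [ 0.6405 -0.1642] [ 0.5953 -0.1621] 0.0903
s [ 0.6397 -0.1628] [ 0.5551 -0.1523] [ 0.5974 -0.1576] 0.0853
s [ 0.6458 -0.0691] [ 0.5643 -0.0609] [ 0.605 -0.065] 0.0819
s [0.6536 0.0214] [0.5735 0.0294] [0.6135 0.0254] 0.0804
s [0.6619 0.1106] [0.5803 0.1146] [0.6211 0.1126] 0.0816
s [0.673  0.1971] [0.5856 0.2055] [0.6293 0.2013] 0.0878
handle bar [ 0.59324816 -0.17761702  0.044     ] (array([ 0.5945, -0.1788,  0.0348]), [0.0001, 0.0001])
bottle cap (array([ 0.4219, -0.2371,  0.0999]), [0.0001, 0.0001]) vial (array([ 0.4316, -0.1474,  0.0944]), [0.0002, 0.0002]) jar (array([ 0.4443, -0.0583,  0.0636]), [0.0005, 0.0005])
tin [0.4509 0.0323 0.095 ]
dish div [ 0.3992 -0.0997  0.017 ]
dish div [ 0.481  -0.1036  0.017 ]
dish div [ 0.3896 -0.1877  0.017 ]
dish div [ 0.4723 -0.1949  0.017 ]
board corner [ 0.46491841 -0.28786033  0.01      ] [array([0.4988, 0.0742, 0.01  ]), array([0.4118, 0.0816, 0.01  ])]
```

>>> {"op": "play_rows", "data": {
  "deltas": [32, -13, -14, 0, 93, 33, -13, 14, 0, 93, 33, -13, 14, 0, 93, 33, -13, 14, 0, 93, 33, -13, 14, 0, 93, 33, -12, 14, 0, 93, 35, -12, 14, 0, 93, 0, 0, 10, 0, 93, 0, 0, 0, 0, 93, 0, 0, 0, 0, 93]
}}

```text
t: 2.35
tool_pos: [0.4506, 0.0324, 0.2163]
orientation: [-2.219, -2.223, 0.002]
force: [-0.1, -0.0, -0.3]
opening: 0.093
gripper_force: 0.0
```

>>> {"op": "play_rows", "data": {
  "deltas": [0, 0, 35, 0, 93, 0, 0, 36, 0, 93, 0, 0, 36, 0, 93, 0, 0, 35, 0, 93, 0, 0, 25, 0, 93, 0, 0, 0, 0, 93, 0, 0, 0, 0, 62, 0, 0, 0, 0, 62, 0, 0, 0, 0, 62, 0, 0, 0, 0, 62],
  "newtons": 25
}}

```text
t: 3.18
tool_pos: [0.4529, 0.0318, 0.0521]
orientation: [2.22, 2.219, 0.004]
force: [-3.3, 0.6, 2.2]
opening: 0.0706
gripper_force: 1.4
```

>>> {"op": "play_rows", "data": {
  "deltas": [0, 0, 0, 0, 60, 0, 0, 0, 0, 60, 0, 0, 0, 0, 60, 0, 0, 0, 0, 60]
}}

```text
t: 3.52
tool_pos: [0.4523, 0.0319, 0.0517]
orientation: [2.22, 2.22, 0.002]
force: [-4.2, -0.9, 8.3]
opening: 0.0671
gripper_force: 25.0
```

>>> {"op": "play_rows", "data": {
  "deltas": [0, 0, -10, 0, 60, 0, 0, -20, 0, 60, 0, 0, -30, 0, 60, 0, 0, -30, 0, 60, 0, 0, -20, 0, 60, -15, 15, 0, 0, 60, -24, 25, 0, 0, 60, -24, 25, 0, 0, 60, -24, 25, 0, 0, 60, -24, 25, 0, 0, 60]
}}

```text
t: 4.35
tool_pos: [0.5671, -0.0801, 0.1605]
orientation: [2.22, 2.222, 0.001]
force: [0.7, 0.4, -2.3]
opening: 0.0672
gripper_force: 25.0
```

>>> {"op": "play_rows", "data": {
  "deltas": [-20, 20, 0, 0, 60, -13, 14, 0, 0, 60, 0, 0, 0, 3, 60, 0, 0, 0, 6, 60, 0, 0, 0, 7, 60, 0, 0, 0, 7, 60, 0, 0, 0, 7, 60, 0, 0, 0, 7, 60, 0, 0, 0, 7, 60, 0, 0, 0, 6, 60]
}}

```text
t: 5.18
tool_pos: [0.5999, -0.1118, 0.1603]
orientation: [-2.955, -1.065, -0.0]
force: [-0.0, 0.2, -3.2]
opening: 0.0672
gripper_force: 25.0
```

>>> {"op": "play_rows", "data": {
  "deltas": [0, 0, 0, 6, 60, 0, 0, 0, 4, 60, 0, 0, 0, 0, 60, 0, 0, 0, 0, 60]
}}

```text
t: 5.52
tool_pos: [0.6, -0.1119, 0.1602]
orientation: [3.033, 0.817, 0.0]
force: [0.5, -0.2, -2.5]
opening: 0.0674
gripper_force: 25.0
```

```bash
cat >> h.py <<'E'
from scipy.spatial.transform import Rotation
def go(x,y):
    s=robot.read_state();R=Rotation.from_rotvec(s['orientation']).as_matrix()
    d=R.T@(np.array([x,y,s['tool_pos'][2]])-s['tool_pos'])
    print('tcp',np.round(s['tool_pos'],4),'toolx dir',np.round(R[:,0],3),'shift mm',np.round(d*1000,1),'open',round(s['opening'],4),s['force'].round(1),'t',s['t'])
E
python3 - <<'E'
from h import *
go(.6013,-.112)
E
```

```text
tcp [ 0.6    -0.1119  0.1602] toolx dir [0.865 0.502 0.   ] shift mm [1.1 0.8 0. ] open 0.0674 [ 0.5 -0.2 -2.5] t 5.5167
```

>>> {"op": "play_rows", "data": {
  "deltas": [1, 1, 25, 0, 60, 0, 0, 30, 0, 60, 0, 0, 30, 0, 60, 0, 0, 17, 0, 60, 0, 0, 8, 0, 60, 0, 0, 4, 0, 60, 0, 0, 2, 0, 60, 0, 0, 0, 0, 60, 0, 0, 0, 0, 60]
}}

```text
t: 6.27
tool_pos: [0.6027, -0.1127, 0.0455]
orientation: [3.033, 0.813, 0.004]
force: [-0.1, -0.0, -2.5]
opening: 0.0674
gripper_force: 25.0
```

Still carrying (no contact); lower until it touches.

>>> {"op": "play_rows", "data": {
  "deltas": [0, 0, 1, 0, 60, 0, 0, 1, 0, 60, 0, 0, 1, 0, 60, 0, 0, 0, 0, 60]
}}

```text
t: 6.6
tool_pos: [0.6024, -0.1125, 0.0427]
orientation: [3.033, 0.813, 0.003]
force: [-3.9, 1.7, 6.5]
opening: 0.0674
gripper_force: 25.0
```

>>> {"op": "play_rows", "data": {
  "deltas": [0, 0, 0, 0, 84, 0, 0, 0, 0, 84, 0, 0, 0, 0, 84, 0, 0, 0, 0, 84, 0, 0, -15, 0, 84, 0, 0, -30, 0, 84, 0, 0, -35, 0, 84, 0, 0, -35, 0, 84, 0, 0, -20, 0, 84, 0, 0, 0, 0, 84]
}}

```text
t: 7.43
tool_pos: [0.6047, -0.1133, 0.1826]
orientation: [3.03, 0.812, 0.014]
force: [0.5, -1.1, 1.4]
opening: 0.084
gripper_force: 0.0
```

Run:
```python
from h import *
go(.445,-.059)
w=cam('wrist');s=cam('side','s2.png')
cv2.imwrite('pics/s2c.png',cv2.resize(s['pixels'][120:370,180:360],(432,600),interpolation=2))
```

```text
tcp [ 0.6047 -0.1133  0.1826] toolx dir [0.866 0.5   0.007] shift mm [-111.2 -126.9   -1.7] open 0.084 [ 0.5 -1.1  1.4] t 7.4333
```

View pics/s2c.png

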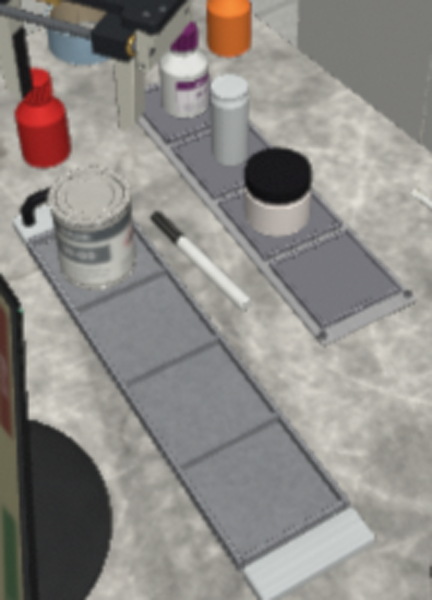

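>>> {"op": "play_rows", "data": {
  "deltas": [-15, -17, 0, 0, 84, -24, -28, 0, 0, 84, -24, -28, 0, 0, 84, -24, -27, 0, 0, 84, -24, -27, 0, 0, 84, 0, 0, 0, 0, 84, 0, 0, 0, 0, 84]
}}

```text
t: 8.12
tool_pos: [0.4392, -0.057, 0.1734]
orientation: [-3.033, -0.813, 0.004]
force: [0.9, -0.5, -0.5]
opening: 0.0839
gripper_force: 0.0
```

Run:
```python
from h import *
go(.445,-.059)
s=cam('side');S=lambda x,y:(180+x/2.4-.3,120+y/2.4-.3)
print('tin',plane(s,*S(90,195),.086).round(4))
```

```text
tcp [ 0.4392 -0.057   0.1734] toolx dir [ 0.866  0.5   -0.002] shift mm [ 4.   4.6 -0. ] open 0.0839 [ 0.9 -0.5 -0.5] t 8.1167
tin [ 0.6008 -0.1119  0.086 ]
```

Tin is in place, within a few mm. Next, the jar: down from 0.173 to 0.031 (142 mm).

>>> {"op": "play_rows", "data": {
  "deltas": [4, 4, 25, 0, 84, 0, 0, 36, 0, 84, 0, 0, 36, 0, 84, 0, 0, 28, 0, 84, 0, 0, 16, 0, 84, 0, 0, 0, 0, 84, 0, 0, 0, 0, 55, 0, 0, 0, 0, 55, 0, 0, 0, 0, 55, 0, 0, 0, 0, 55],
  "newtons": 20
}}

```text
t: 9.0
tool_pos: [0.4488, -0.0597, 0.0363]
orientation: [3.033, 0.813, 0.004]
force: [-0.9, 1.0, 0.8]
opening: 0.062
gripper_force: 0.6
```

>>> {"op": "play_rows", "data": {
  "deltas": [0, 0, 0, 0, 53, 0, 0, 0, 0, 53, 0, 0, 0, 0, 53]
}}

```text
t: 9.25
tool_pos: [0.4486, -0.0596, 0.0362]
orientation: [3.033, 0.813, 0.004]
force: [0.3, -0.1, 6.4]
opening: 0.0594
gripper_force: 20.0
```

>>> {"op": "play_rows", "data": {
  "deltas": [0, 0, -10, 0, 53, 0, 0, -25, 0, 53, 0, 0, -30, 0, 53, 5, 2, -30, 0, 53, 20, 6, -15, 0, 53, 33, 10, 0, 0, 53, 35, 10, 0, 0, 53, 35, 10, 0, 0, 53, 20, 6, 0, 0, 53, 11, 4, 0, 0, 53]
}}

```text
t: 10.08
tool_pos: [0.6109, -0.0204, 0.145]
orientation: [-3.034, -0.815, -0.001]
force: [1.1, 0.5, -1.5]
opening: 0.0596
gripper_force: 20.0
```

>>> {"op": "play_rows", "data": {
  "deltas": [0, 0, 10, 0, 53, 0, 0, 0, 0, 53, 0, 0, 0, 0, 53]
}}

```text
t: 10.33
tool_pos: [0.6071, -0.0214, 0.1333]
orientation: [-3.034, -0.813, 0.005]
force: [-1.0, 0.2, -2.2]
opening: 0.0594
gripper_force: 20.0
```

Run:
```python
from h import *
go(.611,-.0215)
```

```text
tcp [ 0.6071 -0.0214  0.1333] toolx dir [ 0.866  0.5   -0.003] shift mm [ 3.4  2.  -0. ] open 0.0594 [-1.   0.2 -2.2] t 10.3333
```

>>> {"op": "play_rows", "data": {
  "deltas": [3, 2, 20, 0, 53, 0, 0, 30, 0, 53, 0, 0, 25, 0, 53, 0, 0, 15, 0, 53, 0, 0, 8, 0, 53, 0, 0, 4, 0, 53, 0, 0, 1, 0, 53, 0, 0, 0, 0, 53, 0, 0, 0, 0, 53]
}}

```text
t: 11.08
tool_pos: [0.6136, -0.0218, 0.0334]
orientation: [3.034, 0.813, 0.004]
force: [-0.4, 0.8, -0.4]
opening: 0.0595
gripper_force: 20.0
```

>>> {"op": "play_rows", "data": {
  "deltas": [0, 0, 1, 0, 53, 0, 0, 1, 0, 53, 0, 0, 0, 0, 53]
}}

```text
t: 11.33
tool_pos: [0.6128, -0.0216, 0.03]
orientation: [3.034, 0.813, 0.001]
force: [0.9, -0.7, -1.8]
opening: 0.0599
gripper_force: 20.0
```

>>> {"op": "play_rows", "data": {
  "deltas": [-1, -1, 1, 0, 53, 0, 0, 1, 0, 53, 0, 0, 1, 0, 53, 0, 0, 0, 0, 53]
}}

```text
t: 11.67
tool_pos: [0.6111, -0.0212, 0.0273]
orientation: [-3.034, -0.813, 0.0]
force: [-3.8, 0.6, 6.1]
opening: 0.0593
gripper_force: 20.0
```

>>> {"op": "play_rows", "data": {
  "deltas": [0, 0, 0, 0, 74, 0, 0, 0, 0, 74, 0, 0, 0, 0, 74, 0, 0, 0, 0, 74, 0, 0, -15, 0, 74, 0, 0, -32, 0, 74, 0, 0, -36, 0, 74, 0, 0, -36, 0, 74, 0, 0, -26, 0, 74, 0, 0, 0, 0, 70]
}}

```text
t: 12.5
tool_pos: [0.6151, -0.0217, 0.1798]
orientation: [3.03, 0.812, 0.017]
force: [0.4, 0.9, 0.6]
opening: 0.0719
gripper_force: 0.0
```

Run:
```python
from h import *
go(.4318,-.148)
s=cam('side','s3.png');h=cv2.cvtColor(s['pixels'],cv2.COLOR_BGR2HSV)
m=(h[...,2]<60).astype(np.uint8);p=proj(s,[.6094,-.0223,.059]);print(p)
x,y=p.astype(int);m2=np.zeros_like(m);m2[y-20:y+20,x-24:x+24]=m[y-20:y+20,x-24:x+24]
k=max(cv2.findContours(m2,0,2)[0],key=cv2.contourArea);e=cv2.fitEllipse(k);print(e,cv2.boundingRect(k),plane(s,*e[0],.059))
```

```text
tcp [ 0.6151 -0.0217  0.1798] toolx dir [0.866 0.5   0.009] shift mm [-221.9   17.7   -1.9] open 0.0719 [0.4 0.9 0.6] t 12.5
[238.74734398 238.99038952]
((239.70460510253906, 240.66226196289062), (26.123563766479492, 30.345117568969727), 82.76325988769531) (225, 228, 31, 27) [ 0.6102381  -0.01761486  0.059     ]
```

>>> {"op": "play_rows", "data": {
  "deltas": [-22, 3, 0, 0, 70, -40, 3, 0, 0, 70, -40, 3, 0, 0, 70, -40, 3, 0, 0, 70, -40, 3, 0, 0, 70, -30, 2, 0, 0, 70, -8, 2, 0, 0, 70, 0, 0, 0, 0, 70, 0, 0, 0, 0, 70]
}}

```text
t: 13.3
tool_pos: [0.4301, -0.1476, 0.171]
orientation: [-3.034, -0.811, -0.0]
force: [0.4, 0.9, -0.1]
opening: 0.0702
gripper_force: 0.0
```

Run:
```python
from h import *
go(.4316,-.1478)
```

```text
tcp [ 0.4301 -0.1476  0.171 ] toolx dir [0.867 0.499 0.   ] shift mm [ 1.2  0.9 -0. ] open 0.0702 [ 0.4  0.9 -0.1] t 13.3
```

>>> {"op": "play_rows", "data": {
  "deltas": [1, 1, 22, 0, 70, 0, 0, 32, 0, 70, 0, 0, 32, 0, 70, 0, 0, 22, 0, 70, 0, 0, 11, 0, 70, 0, 0, 0, 0, 50, 0, 0, 0, 0, 40, 0, 0, 0, 0, 30, 0, 0, 0, 0, 30, 0, 0, 0, 0, 30],
  "newtons": 15
}}

```text
t: 14.13
tool_pos: [0.4328, -0.1486, 0.0543]
orientation: [3.033, 0.813, 0.004]
force: [0.1, 0.7, 0.1]
opening: 0.0413
gripper_force: 0.0
```

>>> {"op": "play_rows", "data": {
  "deltas": [0, 0, 0, 0, 30, 0, 0, 0, 0, 30, 0, 0, 0, 0, 30, 0, 0, 0, 0, 30]
}}

```text
t: 14.47
tool_pos: [0.4325, -0.1485, 0.0539]
orientation: [3.033, 0.812, 0.003]
force: [-0.3, -0.1, 7.0]
opening: 0.0355
gripper_force: 15.0
```

>>> {"op": "play_rows", "data": {
  "deltas": [0, 0, -10, 0, 30, 0, 0, -25, 0, 30, 0, 0, -32, 0, 30, 0, 0, -30, 0, 30, 8, -3, -13, 0, 30, 25, -9, 0, 0, 30, 37, -13, 0, 0, 30, 38, -13, 0, 0, 30, 38, -13, 0, 0, 30, 38, -13, 0, 0, 30]
}}

```text
t: 15.3
tool_pos: [0.5596, 0.0016, 0.162]
orientation: [-3.034, -0.812, 0.001]
force: [0.8, 0.0, -1.0]
opening: 0.0355
gripper_force: 15.0
```

>>> {"op": "play_rows", "data": {
  "deltas": [38, -13, 0, 0, 30, 28, -10, 0, 0, 30, 14, -5, 0, 0, 30, 4, -3, 0, 0, 30, 0, 0, 0, 0, 30, 0, 0, 0, 0, 30]
}}

```text
t: 15.8
tool_pos: [0.6153, 0.0681, 0.1618]
orientation: [-3.034, -0.814, 0.003]
force: [0.3, -0.2, -1.7]
opening: 0.0359
gripper_force: 15.0
```

Run:
```python
from h import *
go(.6176,.0673)
```

```text
tcp [0.6153 0.0681 0.1618] toolx dir [ 0.866  0.5   -0.002] shift mm [ 1.6  1.8 -0. ] open 0.0359 [ 0.3 -0.2 -1.7] t 15.8
```

Down 117 mm in all.

>>> {"op": "play_rows", "data": {
  "deltas": [1, 1, 20, 0, 30, 0, 0, 32, 0, 30, 0, 0, 30, 0, 30, 0, 0, 18, 0, 30, 0, 0, 8, 0, 30, 0, 0, 4, 0, 30, 0, 0, 2, 0, 30, 0, 0, 0, 0, 30, 0, 0, 0, 0, 30]
}}

```text
t: 16.55
tool_pos: [0.6187, 0.0676, 0.0505]
orientation: [3.034, 0.812, 0.004]
force: [0.2, 0.9, -1.4]
opening: 0.0355
gripper_force: 15.0
```

>>> {"op": "play_rows", "data": {
  "deltas": [0, 0, 1, 0, 30, 0, 0, 1, 0, 30, 0, 0, 0, 0, 30]
}}

```text
t: 16.8
tool_pos: [0.6178, 0.0679, 0.0471]
orientation: [3.034, 0.813, 0.001]
force: [0.6, 0.5, -1.2]
opening: 0.0357
gripper_force: 15.0
```

>>> {"op": "play_rows", "data": {
  "deltas": [0, 0, 1, 0, 30, 0, 0, 1, 0, 30, 0, 0, 0, 0, 30, 0, 0, 0, 0, 30]
}}

```text
t: 17.13
tool_pos: [0.6177, 0.0678, 0.0449]
orientation: [3.034, 0.813, 0.001]
force: [-0.5, -0.2, 1.5]
opening: 0.0355
gripper_force: 15.0
```

>>> {"op": "play_rows", "data": {
  "deltas": [0, 0, 0, 0, 60, 0, 0, 0, 0, 60, 0, 0, 0, 0, 60, 0, 0, 0, 0, 60, 0, 0, 0, 0, 60, 0, 0, -15, 0, 60, 0, 0, -32, 0, 60, 0, 0, -36, 0, 60, 0, 0, -36, 0, 60, 0, 0, -12, 0, 70]
}}

```text
t: 17.97
tool_pos: [0.6202, 0.068, 0.1825]
orientation: [3.033, 0.813, 0.013]
force: [1.1, -0.9, 0.8]
opening: 0.0631
gripper_force: 0.0
```

Run:
```python
from h import *
go(.423,-.237)
```

```text
tcp [0.6202 0.068  0.1825] toolx dir [0.866 0.5   0.007] shift mm [-323.3  165.5   -1.7] open 0.0631 [ 1.1 -0.9  0.8] t 17.9667
```

>>> {"op": "play_rows", "data": {
  "deltas": [-20, 10, 0, 0, 75, -36, 18, 0, 0, 75, -36, 18, 0, 0, 75, -36, 18, 0, 0, 75, -36, 18, 0, 0, 75, -36, 18, 0, 0, 75, -36, 18, 0, 0, 75, -36, 18, 0, 0, 75, -30, 15, 0, 0, 75, -18, 12, 0, 0, 75]
}}

```text
t: 18.8
tool_pos: [0.4196, -0.2355, 0.1755]
orientation: [3.035, 0.81, -0.001]
force: [-0.3, 0.1, 0.2]
opening: 0.0753
gripper_force: 0.0
```

>>> {"op": "play_rows", "data": {
  "deltas": [0, 0, 0, 0, 75, 0, 0, 0, 0, 75]
}}

```text
t: 18.97
tool_pos: [0.4213, -0.2341, 0.1755]
orientation: [-3.035, -0.809, -0.0]
force: [-0.5, 0.3, 0.1]
opening: 0.0748
gripper_force: 0.0
```

Run:
```python
from h import *
go(.423,-.237)
```

```text
tcp [ 0.4213 -0.2341  0.1755] toolx dir [0.867 0.498 0.   ] shift mm [-0.   3.4 -0. ] open 0.0748 [-0.5  0.3  0.1] t 18.9667
```

>>> {"op": "play_rows", "data": {
  "deltas": [0, 3, 22, 0, 75, 0, 0, 34, 0, 75, 0, 0, 36, 0, 75, 0, 0, 28, 0, 75, 0, 0, 16, 0, 75, 0, 0, 0, 0, 60, 0, 0, 0, 0, 42, 0, 0, 0, 0, 42, 0, 0, 0, 0, 42, 0, 0, 0, 0, 42],
  "newtons": 15
}}

```text
t: 19.8
tool_pos: [0.4248, -0.2367, 0.0416]
orientation: [3.032, 0.813, 0.004]
force: [1.2, -1.4, 4.5]
opening: 0.0467
gripper_force: 15.1
```

>>> {"op": "play_rows", "data": {
  "deltas": [0, 0, 0, 0, 42, 0, 0, 0, 0, 42, 0, 0, 0, 0, 42]
}}

```text
t: 20.05
tool_pos: [0.4248, -0.2367, 0.0415]
orientation: [3.032, 0.812, 0.004]
force: [1.3, 1.7, 6.6]
opening: 0.0468
gripper_force: 15.0
```

>>> {"op": "play_rows", "data": {
  "deltas": [0, 0, -10, 0, 42, 0, 0, -25, 0, 42, 0, 0, -32, 0, 42, 0, 0, -30, 0, 42, 7, -4, -13, 0, 42, 22, -14, 0, 0, 42, 32, -21, 0, 0, 42, 33, -21, 0, 0, 42, 33, -21, 0, 0, 42, 33, -21, 0, 0, 42]
}}

```text
t: 20.88
tool_pos: [0.5113, -0.0661, 0.1506]
orientation: [3.034, 0.812, 0.001]
force: [0.6, 0.2, -0.5]
opening: 0.0468
gripper_force: 15.0
```

Run:
```python
from h import *
go(.6257,.157)
s=cam('side')
for z in(0,.1,.2):print(z,plane(s,362,352,z).round(3),plane(s,400,350,z).round(3))
cv2.imwrite('pics/s4.png',s['pixels'])
```

```text
tcp [ 0.5113 -0.0661  0.1506] toolx dir [0.866 0.499 0.   ] shift mm [ 210.5 -136.2    0. ] open 0.0468 [ 0.6  0.2 -0.5] t 20.8833
0 [0.554 0.271 0.   ] [0.5   0.307 0.   ]
0.1 [0.602 0.305 0.1  ] [0.554 0.336 0.1  ]
0.2 [0.649 0.338 0.2  ] [0.609 0.364 0.2  ]
```

View pics/s4.png

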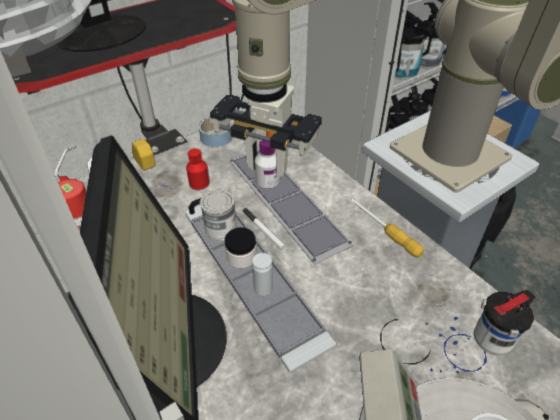

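>>> {"op": "play_rows", "data": {
  "deltas": [33, -21, 0, 0, 42, 33, -21, 0, 0, 42, 33, -21, 0, 0, 42, 33, -21, 0, 0, 42, 33, -21, 0, 0, 42, 24, -16, 0, 0, 42, 14, -10, 0, 0, 42, 7, -5, 0, 0, 42, 0, 0, 0, 0, 42, 0, 0, 0, 0, 42]
}}

```text
t: 21.77
tool_pos: [0.6244, 0.1546, 0.1497]
orientation: [3.034, 0.813, -0.001]
force: [-0.1, -0.6, -1.3]
opening: 0.0467
gripper_force: 15.0
```

Run:
```python
from h import *
go(.6257,.157)
```

```text
tcp [0.6244 0.1546 0.1497] toolx dir [ 0.866  0.5   -0.001] shift mm [ 2.3 -1.5 -0. ] open 0.0467 [-0.1 -0.6 -1.3] t 21.7667
```

Target z 0.0325, so 117 mm down.

>>> {"op": "play_rows", "data": {
  "deltas": [2, -1, 20, 0, 42, 0, 0, 32, 0, 42, 0, 0, 30, 0, 42, 0, 0, 18, 0, 42, 0, 0, 8, 0, 42, 0, 0, 4, 0, 42, 0, 0, 2, 0, 42, 0, 0, 0, 0, 42, 0, 0, 0, 0, 42]
}}

```text
t: 22.52
tool_pos: [0.6273, 0.157, 0.0377]
orientation: [3.034, 0.812, 0.005]
force: [-0.7, 0.2, -1.4]
opening: 0.0468
gripper_force: 15.0
```

>>> {"op": "play_rows", "data": {
  "deltas": [0, 0, 1, 0, 42, 0, 0, 1, 0, 42, 0, 0, 0, 0, 42]
}}

```text
t: 22.77
tool_pos: [0.6263, 0.1572, 0.0342]
orientation: [3.034, 0.813, 0.001]
force: [-0.4, 0.1, -1.4]
opening: 0.0468
gripper_force: 15.0
```

>>> {"op": "play_rows", "data": {
  "deltas": [0, 0, 1, 0, 42, 0, 0, 1, 0, 42, 0, 0, 0, 0, 42]
}}

```text
t: 23.02
tool_pos: [0.6264, 0.1572, 0.0326]
orientation: [3.034, 0.813, 0.001]
force: [-1.2, -0.1, 5.3]
opening: 0.0469
gripper_force: 15.0
```

>>> {"op": "play_rows", "data": {
  "deltas": [0, 0, 0, 0, 68, 0, 0, 0, 0, 68, 0, 0, 0, 0, 68, 0, 0, 0, 0, 68, 0, 0, -15, 0, 68, 0, 0, -32, 0, 68, 0, 0, -36, 0, 68, 0, 0, -36, 0, 68, 0, 0, -30, 0, 68, 0, 0, 0, 0, 68]
}}

```text
t: 23.85
tool_pos: [0.6302, 0.1578, 0.1912]
orientation: [3.033, 0.813, 0.021]
force: [0.4, 0.3, 1.2]
opening: 0.0678
gripper_force: 0.0
```

>>> {"op": "play_rows", "data": {
  "deltas": [-35, 18, 0, 0, 68, -35, 18, 0, 0, 68, -35, 18, 0, 0, 68, -35, 18, 0, 0, 68, -35, 18, 0, 0, 68, -35, 18, 0, 0, 68, -35, 18, 0, 0, 68, -35, 18, 0, 0, 68, 0, 0, 0, 0, 68, 0, 0, 0, 0, 68]
}}

```text
t: 24.68
tool_pos: [0.4549, -0.1094, 0.1817]
orientation: [3.035, 0.807, 0.002]
force: [0.7, 1.0, -0.3]
opening: 0.0682
gripper_force: 0.0
```

Run:
```python
from h import *
go(.5,-.1)
s=cam('side');w=cam('wrist')
a=cv2.resize(s['pixels'][120:380,180:350],(392,600),interpolation=2);b=cv2.resize(w['pixels'],(400,300))
o=np.zeros((600,795,3),np.uint8);o[:,:392]=a;o[:300,394:794]=b;cv2.imwrite('pics/end.png',o)
```

```text
tcp [ 0.4549 -0.1094  0.1817] toolx dir [0.868 0.496 0.001] shift mm [43.8 14.2  0.1] open 0.0682 [ 0.7  1.  -0.3] t 24.6833
```

View pics/end.png

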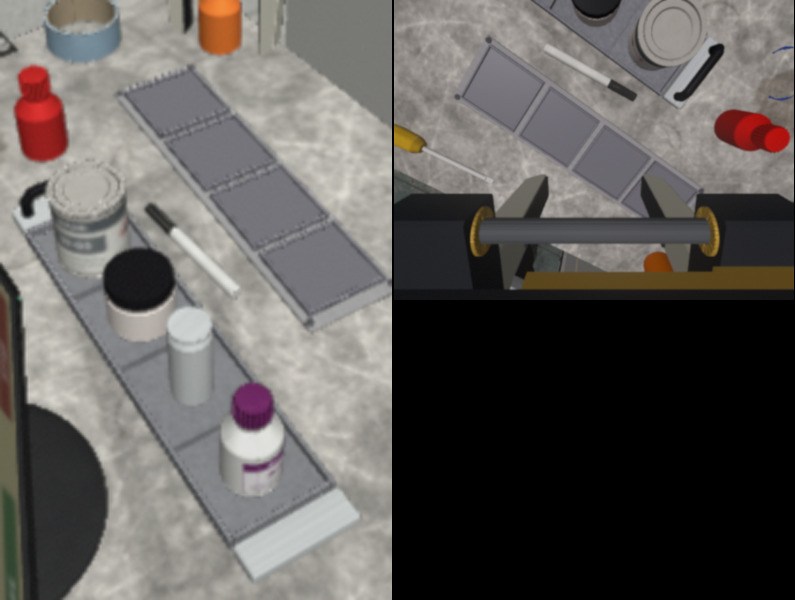

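The final view shows tin, jar, vial and bottle upright in the tray, starting at the handle. They're at crop pixels (90,220), (138,295), (190,355) and (252,440). The dishes are empty and the gripper is clear.

```bash
python3 -c "
from plant import robot
print(robot.close_job())"
```

```text
the job is handed in; nothing more can be done
None
```

I handed the job in at about 25 s: tin, jar, vial and bottle are upright in the tray in that order from the pull handle, each near the middle of its compartment, and the gripper is clear.

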